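# Fit the axle of a clay texture roller

## Robot

A 7-joint arm with a two-finger parallel gripper is mounted at the origin on the work surface. World frame = base frame: x ahead of the robot, y to its left, z up, the work surface at z = 0. Lengths are in m, angles in rad, forces in N, time in s.
With the tool pointing down it reaches from about 0.4 to 0.85 m from the base axis. Payload 10.4 kg.
Tool frame: the origin (TCP) lies midway between the tips of the shut fingers; the grasp point (between the pads) lies 19 mm behind it; z points along the fingers, y is the line along which they close (so a half turn about z gives the same grasp; the last joint's range is limited). The gripper opens to 87 mm and grips with 3 to 60 N. Pads are 19 mm wide; open, the fingers measure 117 mm over their backs; the gripper's body (75 mm by 190 mm) begins 51 mm behind the grasp point.
Start: joints at [-1.207, 0.332, -0.065, 1.46, 0.022, 1.35, -0.088], TCP at [0.236, 0.579, 0.223] pointing down, gripper open.
Joint ranges: [-2.6, 2.6], [-0.5, 2.12], [-1.47, 1.34], [0.16, 2.42], [-1.27, 4.41], [0.06, 2.06], [-2.6, 2.6]. Speed limits (rad/s): [2.22, 2.22, 2.79, 2.79, 3.14, 3.14, 3.14].

## Interface

Orientations are given as a unit quaternion [x, y, z, w].
In Python, from bench import r gives the robot as it stands.
- The arm moves only by the tool arm_command, never from a script. Its arguments are lists of equal length, an entry for each row: "xyz": the shift along the world's x, y, z in m, a list of three; "rot": the turn, a rotation vector about the world's x, y, z in rad, a list of three. In form: {"xyz": [[tx, ty, tz], ...], "rot": [[ax, ay, az], ...]}. A call has 1 to 20 rows; each row is the pose to reach, as a shift and turn from the pose commanded when the call began; what a row does not reach only later rows make up. A row lasts 1/12 s, in which the tool goes at most 41.7 mm and 7.16 degrees, less where a joint would pass 70% of its speed; a pose out of reach is approached as far as the arm can. A call with a gripper value outside its range is refused whole. "grip" is the opening, from 0 (shut) to 1 (fully open), set as the call begins (left out, the last holds). The fingers move at their own pace and stop on an object; "squeeze" is the grip in N (left out, the last holds). Time passes only in rows, so rows that repeat a pose let the fingers close. It gives the time, the measured TCP pose, the force, the opening and the grip force at its end, in the units of the state.
- r.read_state(): the state, without advancing time (a new reading comes with each control period).
- r.camera(name): name is "scene" or "top" or "wrist"; returns the picture (400x640x3 uint8, red, green, blue); there is no depth.
- r.camera_model(name): a dict with "fx", "fy", "cx", "cy" (pixels), "k1" (the pictures are not rectified: a ray, as slopes to the right and down, at radius r is drawn at 1 + k1 r^2 times it, then the intrinsics apply), "T" (4x4, takes a point from camera to world coordinates). Camera axes: x right, y up, looking along -z (the intrinsics and any distortion apply to the point x, -y, -z); pixel columns grow to the right and rows downward; lengths in m; the calibration is good to about 2 mm. A picture is of the moment at which its call begins: read the wrist's pose just before it. camera_model takes no time and is no camera call; for the wrist camera it gives the pose at the moment of the call.
- r.close_job(): hands the job in; it is judged then, once.
Trained networks look in the newest picture that a camera, given by its name, has taken for a name from the list of things; names that differ only in an ending like _2 or _b are one class to them, and where a whole thing is asked for, a point or a joint stands for the part that bears it (a point fixed in the world has none). Each returns a list of dicts, best first, with "conf" (0 to 1); they miss things now and then, are a little off and sometimes report something else, mostly with a low value. They report only what shows in the picture. A call takes as long as a camera call. They do not tell look-alikes from the thing itself.
- r.look_for(label, camera): "at" ([x, y, z] in m, in the coordinates of the camera as it stood for that picture, good to about 4 mm: the middle of the surface that is visible of it).
- r.spot_point(label, camera): "at" ([x, y, z] in m, in the coordinates of the camera as it stood for that picture, good to about 4 mm: a listed point, or the origin of a listed thing).
The state is a dict: "time": time; "joint_positions": joint angles; "joint_vel": joint speeds; "joint_torque": joint torques, N m; "ee_pos": TCP position; "eef_rot": TCP orientation; "ft_force": force on the tool from outside, world axes, zero at the start; "torque": the same for the moment, N m; "width": finger opening in m; "grip_force": force on a finger pad.
Only numpy, scipy, OpenCV 4.12 (cv2) and the standard library are available. Lean on these libraries where they do the work, as an engineer would, in place of code of your own. Each camera call takes 0.05 s, during which the arm holds its last target. There are 200 camera calls.

## Task

Put the axle into the texture roller: take the metal axle with the square wooden handle from its notched rest and thread it through the first upright cheek of the roller stand, through the roller lying between the cheeks and out through the other cheek, until the handle is fully home against the outside of the cheek (either end of the stand will do). Let go of it, leave the roller lying in its stand, and do not shift or knock over the terracotta cup and the glaze jar nearby.

Things in the scene. Friction and masses are not known exactly. Their poses are not given: they have to be found in the camera images.
- stand: wooden stand, fixed: base 120 x 150 x 12 mm, V saddle between two upright cheeks. Origin: centre of the underside, on the bench. The hole line is local y at x = 0, z = 85 mm. Cheeks: 60 mm wide, from |y| = 39 to 53 mm, top at z = 107 mm, each with a 17 mm round through hole, chamfered 2 mm on the outer face. Both ends are alike
- roller: dark wooden texture roller, 56 mm across, 70 mm long, 19 mm bore, about 110 g, loose: lies in the stand's V saddle with its bore in line with the cheek holes and up to 7 mm of end play. Origin: middle of the bore; local y runs along it. (A like spare roller, not used, lies flat on the bench elsewhere)
- axle: aluminium shank 12 mm across, 130 mm long (last 10 mm tapers to 5 mm), square dark wood handle 24 x 24 x 60 mm; about 80 g, balances about 30 mm from the handle. Origin: centre line at the shoulder where shank meets handle; handle at y = 0 to +60 mm, shank along local -y. Starts level in the rest, centre line 38 mm above the bench, handle sides upright, free all round
- axle_tip (a point): tip of the axle's shank, on its centre line, 130 mm from the shoulder
- rest: low wooden axle rest, fixed: base 70 x 120 x 10 mm with two blocks, notched (16 mm wide, open upward; tops 44 mm above the bench), that hold the shank. Origin on the bench. Local y runs along the axle, whose shoulder starts at y = 30 mm and handle at y = 30 to 90 mm, beyond the end of the base. Blocks at y = 12 and -75 mm, 16 mm thick
- cup: open terracotta cup, 76 mm across and 85 mm high, loose, near the far edge of the work area; not to be disturbed. Origin: centre of its foot
- jar: white glaze jar with a black cap, 68 mm across and 85 mm high, loose, beside the cup; not to be disturbed. Origin: centre of its foot
Not all that is in view belongs to the job. What is shaped like the stand but yellow is not meant.

How it is judged:
By the outcome, as a careful person would: the job done as asked, in the order asked, and still so for the second after the job is handed in, with the robot touching nothing.
It also fails if it takes over 48 s, if anything falls off the work surface, if the arm or the gripper's body presses on something with over 40 N, if the wrist force passes 120 N, or if a joint passes its speed limit or range.

## Working session

There is one attempt and no reset: what is moved stays moved. The work goes in short steps, Python scripts to look and compute and a tool call to move; the robot and the scene stay as the last step left them, time stands still between calls to the robot, and variables do not carry over. Pictures are saved under pics/ and viewed, at most 10 in all, crops included, and the job is handed in when it is done.

Besides the shell and the picture viewer there is one more tool, called after ">>>" by a JSON object that holds its "method" and its "body", one argument or row to a line. arm_command: Moves the arm, as the interface text tells. Its arguments: {"type":"object","properties":{"xyz":{"type":"array"},"rot":{"type":"array"},"grip":{"type":"number"},"squeeze":{"type":"number"}},"required":["xyz","rot"]}

```bash
mkdir -p pics; cat > h.py <<'E'
import numpy as np, cv2
from scipy.spatial.transform import Rotation as R
from bench import r
def ray(cam,u,v,M=None):
    M=M or r.camera_model(cam)
    d=np.array([(u-M['cx'])/M['fx'],(v-M['cy'])/M['fy']]);s=d.copy()
    for _ in range(20): s=d/(1+M['k1']*(s@s))
    T=np.array(M['T']);return T[:3,3],T[:3,:3]@np.array([s[0],-s[1],-1])
def at_z(cam,u,v,z,M=None):
    o,d=ray(cam,u,v,M);return o+d*(z-o[2])/d[2]
def proj(cam,p,M=None):
    M=M or r.camera_model(cam)
    T=np.array(M['T']);c=T[:3,:3].T@(np.array(p)-T[:3,3]);s=np.array([c[0],-c[1]])/-c[2]
    s=s*(1+M['k1']*(s@s));return np.array([M['cx']+M['fx']*s[0],M['cy']+M['fy']*s[1]])
def w(cam,a):
    T=np.array(r.camera_model(cam)['T']);return T[:3,:3]@np.array(a)+T[:3,3]
def snap(cam,name,crop=None,k=1):
    im=r.camera(cam)[:,:,::-1]
    cv2.imwrite(f'pics/{name}_full.png',im)
    if crop: x0,y0,x1,y1=crop; im=im[y0:y1,x0:x1]
    if k!=1: im=cv2.resize(im,None,fx=k,fy=k,interpolation=cv2.INTER_CUBIC)
    cv2.imwrite(f'pics/{name}.png',im);return im
E
python3 - <<'E'
from h import *
np.set_printoptions(precision=3,suppress=True)
a=snap('top','top');b=snap('scene','scene')
cv2.imwrite('pics/both.png',np.vstack([a,b])[:, :] if 0 else cv2.resize(np.vstack([a,b]),(480,600)))
for c in ['top','scene']:
  for l in ['stand','roller','axle','axle_tip','rest','cup','jar']:
    for d in r.spot_point(l,c)[:3]:
        p=w(c,d['at']);print(c,l,round(d['conf'],2),p,proj(c,p).round())
s=r.read_state();print(s['time'],s['ee_pos'],s['eef_rot'],s['width'])
E
```

```text
top stand 0.97 [ 0.186 -0.36  -0.004] [403. 290.]
top stand 0.72 [ 0.541 -0.174 -0.003] [340. 175.]
top stand 0.71 [ 0.328 -0.164  0.001] [338. 244.]
top roller 0.73 [ 0.541 -0.166  0.084] [338. 171.]
top axle 0.63 [0.5   0.184 0.037] [222. 189.]
top axle_tip 0.71 [0.48  0.052 0.037] [265. 195.]
top axle_tip 0.65 [ 0.731  0.103 -0.   ] [250. 117.]
top rest 0.62 [ 0.501  0.153 -0.   ] [234. 190.]
top cup 0.79 [ 0.754 -0.065 -0.002] [303. 109.]
top cup 0.26 [ 0.541 -0.174 -0.002] [339. 175.]
top jar 0.96 [0.737 0.103 0.003] [250. 115.]
scene stand 0.81 [ 0.187 -0.367  0.   ] [191. 223.]
scene stand 0.71 [ 0.545 -0.167 -0.002] [322. 243.]
scene roller 0.79 [ 0.543 -0.167  0.083] [322. 231.]
scene axle 0.67 [0.508 0.181 0.038] [379. 155.]
scene axle_tip 0.64 [0.482 0.048 0.041] [349. 177.]
scene rest 0.7 [0.502 0.152 0.001] [371. 166.]
scene cup 0.73 [ 0.751 -0.06  -0.001] [399. 257.]
scene jar 0.93 [0.743 0.101 0.001] [425. 217.]
0.8 [0.236 0.579 0.223] [ 0.192  0.981  0.    -0.   ] 0.08716515510114017
```

View pics/top.png

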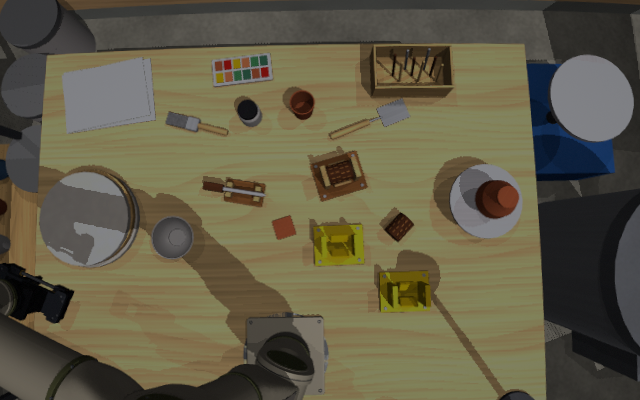

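View pics/scene.png

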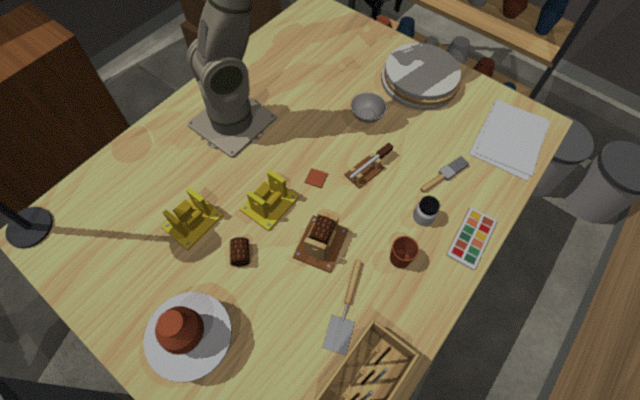

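Stand candidates in top view: yellow (338,244) and yellow (404,290) are decoys. The brown one with the roller in it, at (340,175), fits. The spare roller lies at (399,227). The axle with its dark handle is at (213,186), in the rest at (243,192). Next I confirm both in one crop.

```bash
python3 - <<'E'
import cv2
im=cv2.imread('pics/top_full.png')[140:220,190:380]
cv2.imwrite('pics/c1.png',cv2.resize(im,None,fx=4.2,fy=4.2,interpolation=cv2.INTER_CUBIC))
E
```

```text
(no output)
```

View pics/c1.png

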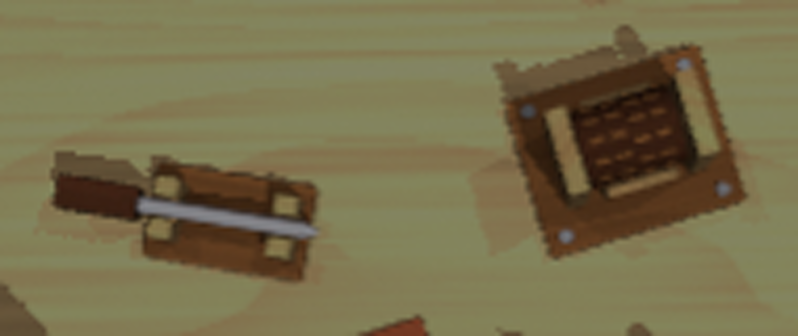

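The crop confirms it: brown stand with roller and light-edged cheeks at crop (568,152) and (697,108). The hole line is at yaw ≈ +0.32, and the axle at yaw ≈ -0.16 has its handle towards +y. Moving above the axle for a closer look.

>>> {"method": "arm_command", "body": {
  "xyz": [
    [0.02, -0.03, 0.01],
    [0.04, -0.06, 0.02],
    [0.06, -0.09, 0.03],
    [0.08, -0.12, 0.03],
    [0.1, -0.155, 0.03],
    [0.12, -0.19, 0.03],
    [0.14, -0.22, 0.03],
    [0.16, -0.25, 0.03],
    [0.18, -0.28, 0.03],
    [0.2, -0.31, 0.03],
    [0.22, -0.34, 0.03],
    [0.24, -0.37, 0.03],
    [0.26, -0.4, 0.03],
    [0.27, -0.42, 0.03],
    [0.27, -0.42, 0.03],
    [0.27, -0.42, 0.03]
  ],
  "rot": [
    [0, 0, -0.1],
    [0, 0, -0.2],
    [0, 0, -0.3],
    [0, 0, -0.4],
    [0, 0, -0.5],
    [0, 0, -0.6],
    [0, 0, -0.7],
    [0, 0, -0.8],
    [0, 0, -0.9],
    [0, 0, -1.0],
    [0, 0, -1.1],
    [0, 0, -1.2],
    [0, 0, -1.3],
    [0, 0, -1.35],
    [0, 0, -1.35],
    [0, 0, -1.35]
  ]
}}

```text
time: 2.13
ee_pos: [0.506, 0.1581, 0.2526]
eef_rot: [0.764, 0.646, 0.0, -0.0]
ft_force: [-0.4, 0.8, 0.3]
width: 0.0869
grip_force: 0.0
```

```bash
python3 - <<'E'
from h import *
np.set_printoptions(precision=4,suppress=True)
s=r.read_state();print(s['time'],s['ee_pos'],R.from_quat(s['eef_rot']).as_matrix()[:,1],s['joint_positions'])
snap('wrist','w1')
M=r.camera_model('wrist');print(np.array(M['T'])[:3])
for l in ['stand','roller','axle','axle_tip','rest']:
    for d in r.spot_point(l,'wrist')[:2]:
        p=w('wrist',d['at']);print(l,round(d['conf'],2),p,proj('wrist',p).round())
E
```

```text
2.1333 [0.506  0.1581 0.2526] [ 0.9861 -0.1664 -0.0001] [-0.7418  0.1     0.3819  1.6856 -0.0382  1.3633 -0.5209]
[[ 0.9864  0.1585  0.0439  0.5161]
 [-0.1645  0.952   0.2583  0.2302]
 [-0.0009 -0.262   0.9651  0.4139]]
axle 0.88 [0.5048 0.1856 0.0277] [315. 160.]
axle_tip 0.61 [0.4807 0.0535 0.0369] [314. 258.]
rest 0.57 [0.4981 0.153  0.0036] [315. 181.]
```

View pics/w1.png

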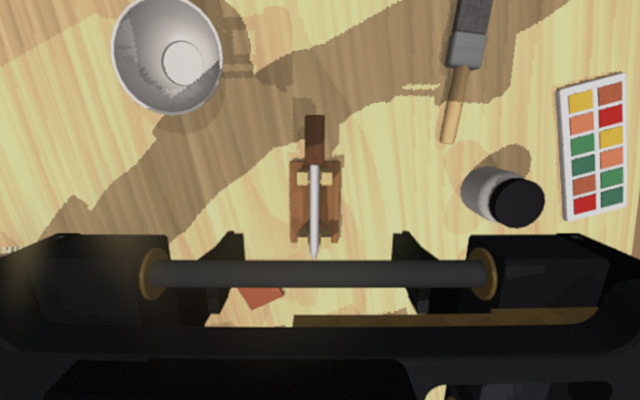

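The axle runs almost vertically in this picture: handle end (315,115), shoulder (315,164), tip (314,258). I'll refine these with calibration.

```bash
python3 - <<'E'
from h import *
np.set_printoptions(precision=4,suppress=True)
im=cv2.imread('pics/w1_full.png').astype(int);g=im.sum(2)
for v in [120,130,140,150,175,190,205,220]:
    print(v,g[v,300:332].tolist())
e=lambda u,v,z:at_z('wrist',u,v,z)
print(e(315,115,.05),e(315,164,.05),e(315,165,.044),e(314.5,258,.038))
E
```

```text
120 [343, 342, 344, 333, 269, 180, 145, 149, 153, 159, 158, 154, 154, 159, 155, 158, 165, 170, 162, 169, 166, 167, 161, 152, 221, 327, 364, 363, 365, 372, 372, 371]
130 [298, 298, 304, 299, 239, 165, 142, 148, 157, 158, 154, 155, 154, 155, 156, 156, 164, 164, 165, 164, 166, 161, 158, 162, 247, 353, 377, 373, 364, 358, 367, 370]
140 [487, 502, 513, 500, 390, 235, 150, 151, 151, 157, 153, 154, 155, 157, 158, 160, 166, 162, 168, 167, 162, 163, 153, 187, 299, 386, 404, 390, 379, 369, 361, 362]
150 [502, 496, 508, 502, 401, 260, 205, 212, 216, 215, 221, 217, 213, 214, 218, 224, 228, 229, 230, 229, 226, 225, 210, 209, 303, 387, 412, 410, 400, 386, 376, 364]
175 [528, 520, 519, 520, 524, 534, 525, 437, 326, 302, 430, 540, 605, 628, 628, 613, 563, 492, 389, 297, 280, 380, 497, 540, 537, 526, 522, 520, 521, 527, 531, 478]
190 [314, 310, 308, 291, 287, 273, 268, 262, 262, 313, 443, 546, 607, 627, 628, 614, 560, 484, 385, 272, 205, 197, 195, 205, 208, 221, 240, 295, 319, 320, 314, 313]
205 [334, 331, 312, 294, 278, 267, 274, 283, 275, 316, 444, 547, 605, 629, 628, 609, 553, 469, 353, 254, 215, 220, 226, 228, 232, 228, 233, 263, 301, 317, 314, 308]
220 [304, 308, 298, 285, 284, 285, 282, 248, 204, 259, 435, 550, 609, 630, 628, 606, 545, 459, 335, 225, 181, 191, 212, 225, 231, 230, 223, 235, 266, 249, 226, 223]
[0.5138 0.2395 0.05  ] [0.5043 0.1826 0.05  ] [0.5039 0.1806 0.044 ] [0.4816 0.0532 0.038 ]
```

>>> {"method": "arm_command", "body": {
  "xyz": [
    [0, 0.02, -0.02],
    [0.001, 0.035, -0.05],
    [0.001, 0.043, -0.08],
    [0.001, 0.043, -0.11],
    [0.001, 0.043, -0.14],
    [0.001, 0.043, -0.17],
    [0.001, 0.043, -0.2],
    [0.001, 0.043, -0.22],
    [0.001, 0.043, -0.23],
    [0.001, 0.043, -0.233],
    [0.001, 0.043, -0.233],
    [0.001, 0.043, -0.233]
  ],
  "rot": [
    [0, 0, 0],
    [0, 0, 0],
    [0, 0, 0],
    [0, 0, 0],
    [0, 0, 0],
    [0, 0, 0],
    [0, 0, 0],
    [0, 0, 0],
    [0, 0, 0],
    [0, 0, 0],
    [0, 0, 0],
    [0, 0, 0]
  ]
}}

```text
time: 3.43
ee_pos: [0.5075, 0.2024, 0.0208]
eef_rot: [0.763, 0.646, 0.001, 0.0]
ft_force: [0.2, -0.4, 0.7]
width: 0.0866
grip_force: 0.0
```

>>> {"method": "arm_command", "body": {
  "xyz": [
    [0, 0, 0],
    [0, 0, 0],
    [0, 0, 0],
    [0, 0, 0],
    [0, 0, 0],
    [0, 0, 0],
    [0, 0, 0],
    [0, 0, 0],
    [0, 0, 0],
    [0, 0, 0]
  ],
  "rot": [
    [0, 0, 0],
    [0, 0, 0],
    [0, 0, 0],
    [0, 0, 0],
    [0, 0, 0],
    [0, 0, 0],
    [0, 0, 0],
    [0, 0, 0],
    [0, 0, 0],
    [0, 0, 0]
  ],
  "grip": 0,
  "squeeze": 35
}}

```text
time: 4.27
ee_pos: [0.5067, 0.2018, 0.0196]
eef_rot: [0.763, 0.646, 0.0, 0.0]
ft_force: [0.6, -0.2, -0.2]
width: 0.0283
grip_force: 0.3
```

>>> {"method": "arm_command", "body": {
  "xyz": [
    [0, 0, 0],
    [0, 0, 0],
    [0, 0, 0],
    [0, 0, 0],
    [0, 0, 0],
    [0, 0, 0],
    [0, 0, 0.005],
    [0, 0, 0.015],
    [0, 0, 0.03],
    [0, 0, 0.05],
    [0, 0, 0.07]
  ],
  "rot": [
    [0, 0, 0],
    [0, 0, 0],
    [0, 0, 0],
    [0, 0, 0],
    [0, 0, 0],
    [0, 0, 0],
    [0, 0, 0],
    [0, 0, 0],
    [0, 0, 0],
    [0, 0, 0],
    [0, 0, 0]
  ]
}}

```text
time: 5.18
ee_pos: [0.5066, 0.2016, 0.091]
eef_rot: [0.763, 0.646, -0.0, 0.0]
ft_force: [0.3, 0.1, -0.9]
width: 0.0232
grip_force: 35.0
```

>>> {"method": "arm_command", "body": {
  "xyz": [
    [0, 0, 0.02],
    [0, -0.02, 0.05],
    [0, -0.04, 0.08],
    [0, -0.06, 0.11],
    [-0.003, -0.085, 0.14],
    [-0.006, -0.11, 0.16],
    [-0.01, -0.14, 0.16],
    [-0.014, -0.17, 0.16],
    [-0.018, -0.2, 0.16],
    [-0.022, -0.23, 0.16],
    [-0.026, -0.26, 0.16],
    [-0.03, -0.29, 0.16],
    [-0.034, -0.32, 0.16],
    [-0.037, -0.34, 0.16],
    [-0.037, -0.34, 0.16],
    [-0.037, -0.34, 0.16],
    [-0.037, -0.34, 0.16]
  ],
  "rot": [
    [0, 0, 0],
    [0, 0, 0.04],
    [0, 0, 0.08],
    [0, 0, 0.12],
    [0, 0, 0.16],
    [0, 0, 0.2],
    [0, 0, 0.24],
    [0, 0, 0.28],
    [0, 0, 0.32],
    [0, 0, 0.36],
    [0, 0, 0.4],
    [0, 0, 0.44],
    [0, 0, 0.48],
    [0, 0, 0.48],
    [0, 0, 0.48],
    [0, 0, 0.48],
    [0, 0, 0.48]
  ]
}}

```text
time: 6.6
ee_pos: [0.4698, -0.1374, 0.25]
eef_rot: [0.588, 0.809, 0.0, -0.0]
ft_force: [-0.5, 0.6, -1.1]
width: 0.0239
grip_force: 35.0
```

```bash
python3 - <<'E'
from h import *
np.set_printoptions(precision=4,suppress=True)
s=r.read_state();print(s['time'],s['ee_pos'],R.from_quat(s['eef_rot']).as_matrix()[:,1],s['width'])
snap('wrist','w2')
for l in ['stand','roller','axle','axle_tip']:
    for d in r.spot_point(l,'wrist')[:2]:
        p=w('wrist',d['at']);print(l,round(d['conf'],2),p,proj('wrist',p).round())
E
```

```text
6.6 [ 0.4698 -0.1374  0.25  ] [0.951  0.3093 0.0007] 0.023876067750737688
stand 0.83 [ 0.1809 -0.3583 -0.0011] [ 95. 254.]
stand 0.81 [ 0.5387 -0.1741 -0.0048] [355. 213.]
roller 0.69 [ 0.5387 -0.1711  0.0852] [366. 234.]
axle 0.63 [ 0.476  -0.1567  0.2601] [319. 290.]
```

View pics/w2.png

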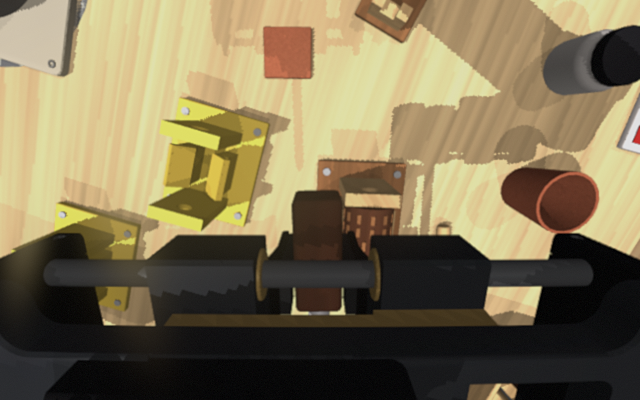

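The handle is held at (319,250) in the picture. The stand's +y end shows base edge (318..407,160) and cheek top at (375,190), but the rest is hidden. I'll move a little for a full view.

>>> {"method": "arm_command", "body": {
  "xyz": [
    [-0.005, -0.025, 0],
    [-0.01, -0.055, 0],
    [-0.015, -0.085, 0],
    [-0.02, -0.1, 0],
    [-0.02, -0.1, 0],
    [-0.02, -0.1, 0],
    [-0.02, -0.1, 0]
  ],
  "rot": [
    [0, 0, 0],
    [0, 0, 0],
    [0, 0, 0],
    [0, 0, 0],
    [0, 0, 0],
    [0, 0, 0],
    [0, 0, 0]
  ]
}}

```text
time: 7.43
ee_pos: [0.4502, -0.237, 0.2494]
eef_rot: [0.587, 0.809, 0.0, -0.0]
ft_force: [0.1, 1.1, -0.6]
width: 0.0235
grip_force: 35.0
```

```bash
python3 - <<'E'
from h import *
np.set_printoptions(precision=4,suppress=True)
s=r.read_state();print(s['time'],s['ee_pos'],R.from_quat(s['eef_rot']).as_matrix()[:,1],s['width'])
snap('wrist','w3',(280,60,520,240),3.3)
M=r.camera_model('wrist');import json
json.dump({k:(np.array(v).tolist()) for k,v in M.items()},open('M3.json','w'))
for l in ['stand','roller']:
    for d in r.spot_point(l,'wrist')[:2]:
        p=w('wrist',d['at']);print(l,round(d['conf'],2),p,proj('wrist',p).round())
E
```

```text
7.4333 [ 0.4502 -0.237   0.2494] [0.9507 0.3101 0.    ] 0.023453778241307444
stand 0.92 [ 0.5427 -0.1748 -0.0037] [396. 154.]
stand 0.59 [ 0.1829 -0.3585 -0.0006] [117. 198.]
roller 0.75 [ 0.5424 -0.1678  0.0855] [419. 156.]
```

View pics/w3.png

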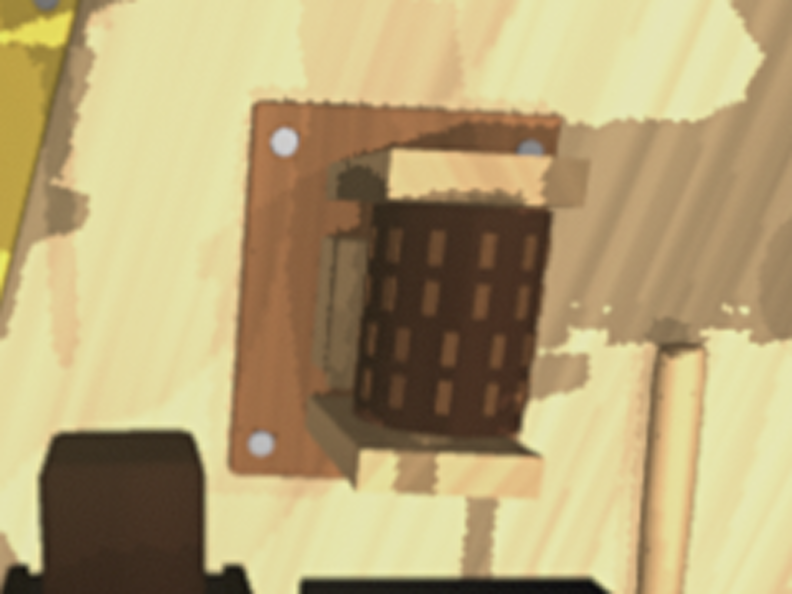

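The view shows the stand's base corners TL (253,100), TR (562,115), BL (230,470), both cheek tops and the roller between them. I'll fit the stand pose from these.

```bash
cat > fit.py <<'E'
from h import *
import json
from scipy.optimize import least_squares
np.set_printoptions(precision=4,suppress=True)
M=json.load(open('M3.json'))
P=[((253,100),(-60,75,12)),((562,115),(60,75,12)),((230,472),(-60,-75,12)),
((390,148),(-30,53,107)),((387,202),(-30,39,107)),((545,157),(30,53,107)),((543,207),(30,39,107)),
((360,450),(-30,-39,107)),((540,456),(30,-39,107)),((356,488),(-30,-53,107)),((540,497),(30,-53,107))]
px=np.array([(a[0]/3.3+280,a[1]/3.3+60) for a,_ in P]);L=np.array([b for _,b in P])/1000
def world(q): return R.from_euler('z',q[2]).apply(L)+[q[0],q[1],0]
f=lambda q:(np.array([proj(0,p,M) for p in world(q)])-px).ravel()
s=least_squares(f,[.542,-.17,.31],loss='soft_l1');print(s.x,s.fun.reshape(-1,2).round(1))
g=lambda q:f(q[:3])+np.tile(q[3:],len(L))
E
python3 fit.py
```

```text
[ 0.5394 -0.1712  0.28  ] [[-0.3 -0.2]
 [-0.1 -0.7]
 [-0.6  1.3]
 [-0.4  0.1]
 [-0.9 -1.5]
 [13.2  0.1]
 [11.7 -0.4]
 [-0.3  0. ]
 [ 1.4  0.2]
 [-0.3  1.3]
 [-0.5  0.4]]
```

```bash
sed -i 's/(545,157)/(588,158)/;s/(543,207)/(584,207)/' fit.py; python3 fit.py; python3 - <<'E'
from h import *
# top-view cross check of base corners & handle/axle from top and scene in hand
r.camera('top');r.camera('scene')
for c in ['top','scene']:
  for l in ['stand','axle','axle_tip']:
    for d in r.spot_point(l,c)[:3]: print(c,l,round(d['conf'],2),w(c,d['at']).round(4))
s=r.read_state();print(s['time'],s['ee_pos'],s['torque'])
E
```

```text
[ 0.5397 -0.1711  0.2773] [[ 0.2 -0.3]
 [ 0.2 -0.5]
 [-0.5  1.2]
 [ 0.1  0.1]
 [-0.5 -1.5]
 [ 0.6 -0.1]
 [-0.4 -0.3]
 [-0.1 -0. ]
 [ 1.6  0.3]
 [-0.2  1.2]
 [-0.4  0.5]]
top stand 0.79 [ 0.1835 -0.3583 -0.0037]
top stand 0.7 [ 0.3283 -0.1638 -0.0008]
top stand 0.64 [ 0.5401 -0.1719 -0.0033]
top axle 0.68 [ 0.5388 -0.1723  0.    ]
top axle 0.49 [ 0.5393 -0.163   0.0829]
scene stand 0.78 [ 0.5438 -0.1683 -0.    ]
scene stand 0.7 [ 0.1912 -0.3623 -0.0018]
scene stand 0.63 [ 0.3291 -0.1678 -0.0013]
scene axle 0.8 [ 0.4626 -0.2559  0.2676]
scene axle_tip 0.69 [ 0.4976 -0.3822  0.2722]
7.9833 [ 0.44976572 -0.23808554  0.24959162] [-0.06215755  0.06009469 -0.01752812]
```

Stand pose: (0.540,-0.171), yaw 0.277, residuals about 1 px. It agrees with the top-view network. Moving to the pre-insert pose on the hole line.

>>> {"method": "arm_command", "body": {
  "xyz": [
    [0.002, 0.02, 0],
    [0.005, 0.05, 0],
    [0.009, 0.085, 0],
    [0.013, 0.12, 0],
    [0.017, 0.155, 0],
    [0.021, 0.19, 0],
    [0.025, 0.225, 0],
    [0.028, 0.255, 0],
    [0.03, 0.272, -0.01],
    [0.0306, 0.277, -0.03],
    [0.0306, 0.277, -0.06],
    [0.0306, 0.277, -0.09],
    [0.0306, 0.277, -0.12],
    [0.0306, 0.277, -0.15],
    [0.0306, 0.277, -0.17],
    [0.0306, 0.277, -0.18],
    [0.0306, 0.277, -0.183],
    [0.0306, 0.277, -0.183],
    [0.0306, 0.277, -0.183],
    [0.0306, 0.277, -0.183]
  ],
  "rot": [
    [0, 0, -0.01],
    [0, 0, -0.02],
    [0, 0, -0.03],
    [0, 0, -0.038],
    [0, 0, -0.038],
    [0, 0, -0.038],
    [0, 0, -0.038],
    [0, 0, -0.038],
    [0, 0, -0.038],
    [0, 0, -0.038],
    [0, 0, -0.038],
    [0, 0, -0.038],
    [0, 0, -0.038],
    [0, 0, -0.038],
    [0, 0, -0.038],
    [0, 0, -0.038],
    [0, 0, -0.038],
    [0, 0, -0.038],
    [0, 0, -0.038],
    [0, 0, -0.038]
  ]
}}

```text
time: 9.65
ee_pos: [0.4814, 0.0391, 0.0679]
eef_rot: [0.603, 0.798, 0.001, 0.001]
ft_force: [-0.2, -0.6, 0.6]
width: 0.024
grip_force: 35.0
```

```bash
python3 - <<'E'
from h import *
np.set_printoptions(precision=4,suppress=True)
s=r.read_state();y=R.from_quat(s['eef_rot']).as_matrix()
print(s['time'],s['ee_pos'],np.arctan2(y[1,1],y[0,1]),y[2],s['width'])
a=snap('scene','s4',(290,140,410,280),4.2)
u=np.array([-.2735,.9619,0]);st=np.array([.54,-.171,.085])
for c in ['scene','top']:
  if c=='top': b=snap('top','t4',(200,130,380,230),4)
  print(c,'expected tip',proj(c,st+.068*u),'shoulder',proj(c,st+.198*u),'hole',proj(c,st+.053*u))
  for l in ['axle','axle_tip','roller']:
    for d in r.spot_point(l,c)[:2]:
      p=w(c,d['at']);print(c,l,round(d['conf'],2),p,proj(c,p))
E
```

```text
9.65 [0.4814 0.0391 0.0679] 0.2759631972132504 [ 0.0002  0.0024 -1.    ] 0.024031244479199035
scene expected tip [329.6251 211.5683] shoulder [345.3374 176.4831] hole [327.7049 215.8535]
scene axle 0.77 [0.4885 0.0223 0.0844] [346.5788 176.437 ]
scene axle 0.68 [ 0.543  -0.1669 -0.0002] [321.9011 242.6719]
scene axle_tip 0.81 [ 0.5253 -0.1059  0.0909] [330.7025 211.4563]
scene roller 0.57 [ 0.5416 -0.1667  0.0819] [322.0948 231.073 ]
top expected tip [317.59   178.2016] shoulder [274.4675 191.2354] hole [322.5543 176.7027]
top axle 0.55 [0.4843 0.0207 0.0868] [273.9858 191.7362]
top axle 0.55 [ 0.5413 -0.1707  0.    ] [338.5004 174.9813]
top axle_tip 0.47 [ 0.526  -0.1051  0.085 ] [317.3895 176.6196]
top roller 0.75 [ 0.539  -0.1646  0.0843] [337.8628 171.847 ]
```

View pics/s4.png

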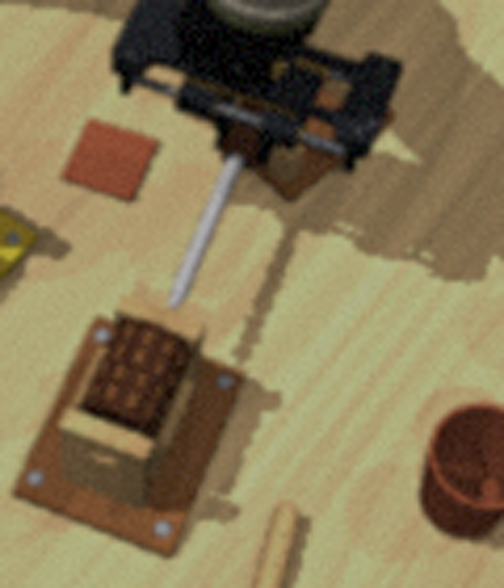

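The tip shows at crop (174,300), about 2 px from the outer face of the cheek and near the predicted line. I'll measure the shank line against the prediction in both views.

```bash
python3 - <<'E'
from h import *
np.set_printoptions(precision=4,suppress=True)
s=r.read_state();print(s['ee_pos'])
u=np.array([-.2735,.9619,0]);st=np.array([.54,-.171,.085]);n=np.array([.9619,.2735,0])
for c,f in [('scene','s4'),('top','t4')]:
  im=cv2.imread(f'pics/{f}_full.png').astype(np.float32)
  # "metal": bright & low saturation (blue high relative to red)
  m=im[:,:,0]-0.75*im[:,:,2]
  for y in (.08,.09,.1,.12,.14,.16,.18):
    p=st+y*u;q=proj(c,p);e=np.array([-(proj(c,p+.01*u)-q)[1],(proj(c,p+.01*u)-q)[0]]);e/=np.linalg.norm(e)
    t=np.arange(-7,7.01,.25);xy=(q+t[:,None]*e).astype(np.float32)
    v=cv2.remap(m,xy[None,:,0],xy[None,:,1],cv2.INTER_LINEAR)[0]
    wgt=np.clip(v-np.median(v)-15,0,None);o=(wgt*t).sum()/wgt.sum()
    print(c,y,'off px %.2f peak %.0f'%(o,v.max()-np.median(v)),'px/mm n %.3f z %.3f'%((proj(c,p+.001*n)-q)@e,(proj(c,p+[0,0,.001])-q)@e))
# stand check: base corners
for c in ('scene','top'):
  for a in [(-60,75),(60,75),(-60,-75),(60,-75)]:
    p=st*[1,1,0]+[0,0,.012]+a[0]/1000*n+a[1]/1000*u;print(c,a,proj(c,p))
a=cv2.imread('pics/s4_full.png')[205:280,285:355];b=cv2.imread('pics/t4_full.png')[145:207,305:375]
a=cv2.resize(a,None,fx=5.6,fy=5.6,interpolation=cv2.INTER_CUBIC);b=cv2.resize(b,None,fx=5.6,fy=5.6,interpolation=cv2.INTER_CUBIC)
b=cv2.copyMakeBorder(b,0,a.shape[0]-b.shape[0],0,0,cv2.BORDER_CONSTANT)
cv2.imwrite('pics/c5.png',np.hstack([a,b]))
E
```

```text
[0.4804 0.0389 0.0667]
scene 0.08 off px 1.07 peak 51 px/mm n 0.340 z -0.053
scene 0.09 off px 0.96 peak 56 px/mm n 0.339 z -0.053
scene 0.1 off px 0.98 peak 59 px/mm n 0.337 z -0.052
scene 0.12 off px 0.81 peak 56 px/mm n 0.335 z -0.052
scene 0.14 off px 0.67 peak 57 px/mm n 0.332 z -0.052
scene 0.16 off px 0.77 peak 53 px/mm n 0.330 z -0.051
scene 0.18 off px 0.64 peak 57 px/mm n 0.327 z -0.051
top 0.08 off px 0.17 peak 57 px/mm n 0.344 z 0.043
top 0.09 off px 0.13 peak 55 px/mm n 0.344 z 0.043
top 0.1 off px 0.04 peak 60 px/mm n 0.344 z 0.043
top 0.12 off px 0.00 peak 50 px/mm n 0.344 z 0.043
top 0.14 off px -0.10 peak 52 px/mm n 0.344 z 0.043
top 0.16 off px -0.26 peak 48 px/mm n 0.344 z 0.043
top 0.18 off px -0.39 peak 46 px/mm n 0.344 z 0.043
scene (-60, 75) [311.5571 213.7771]
scene (60, 75) [347.9695 227.4301]
scene (-60, -75) [291.5651 256.1213]
scene (60, -75) [329.775  271.3798]
top (-60, 75) [321.1597 200.578 ]
top (60, 75) [309.7999 163.416 ]
top (-60, -75) [367.9488 186.3659]
top (60, -75) [356.2071 149.4839]
```

View pics/c5.png

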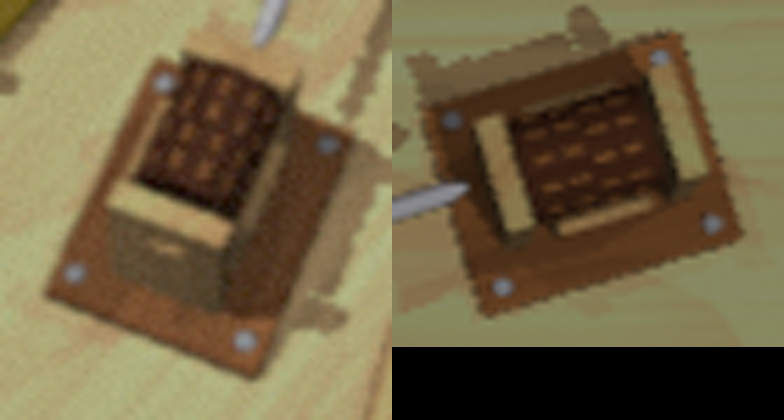

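Compared with the stand as seen in the same images, the axle is on line but yawed about 0.014 rad, with the tip towards +x. I'll correct that and go in through the first cheek.

>>> {"method": "arm_command", "body": {
  "xyz": [
    [0, 0, 0],
    [0, 0, 0],
    [0.001, -0.005, 0],
    [0.003, -0.01, 0],
    [0.004, -0.014, 0],
    [0.005, -0.019, 0],
    [0.007, -0.024, 0],
    [0.008, -0.029, 0],
    [0.009, -0.034, 0],
    [0.011, -0.038, 0],
    [0.011, -0.038, 0]
  ],
  "rot": [
    [0, 0, -0.014],
    [0, 0, -0.014],
    [0, 0, -0.014],
    [0, 0, -0.014],
    [0, 0, -0.014],
    [0, 0, -0.014],
    [0, 0, -0.014],
    [0, 0, -0.014],
    [0, 0, -0.014],
    [0, 0, -0.014],
    [0, 0, -0.014]
  ]
}}

```text
time: 10.97
ee_pos: [0.4917, -0.0002, 0.0666]
eef_rot: [0.609, 0.793, -0.0, 0.0]
ft_force: [-1.0, -1.4, 0.4]
width: 0.0239
grip_force: 35.0
```

>>> {"method": "arm_command", "body": {
  "xyz": [
    [0.001, -0.005, 0],
    [0.003, -0.01, 0],
    [0.004, -0.014, 0],
    [0.005, -0.019, 0],
    [0.007, -0.024, 0],
    [0.008, -0.029, 0],
    [0.009, -0.034, 0],
    [0.011, -0.038, 0],
    [0.012, -0.043, 0],
    [0.014, -0.048, 0],
    [0.015, -0.053, 0],
    [0.016, -0.058, 0],
    [0.016, -0.058, 0]
  ],
  "rot": [
    [0, 0, 0],
    [0, 0, 0],
    [0, 0, 0],
    [0, 0, 0],
    [0, 0, 0],
    [0, 0, 0],
    [0, 0, 0],
    [0, 0, 0],
    [0, 0, 0],
    [0, 0, 0],
    [0, 0, 0],
    [0, 0, 0],
    [0, 0, 0]
  ]
}}

```text
time: 12.05
ee_pos: [0.5075, -0.0584, 0.0666]
eef_rot: [0.609, 0.793, -0.0, 0.0]
ft_force: [-0.4, 0.5, -0.7]
width: 0.024
grip_force: 35.0
```

```bash
python3 - <<'E'
from h import *
np.set_printoptions(precision=4,suppress=True)
s=r.read_state();print(s['ee_pos'],s['ft_force'],s['torque'])
for c in ['scene','top']:
  r.camera(c)
  for l in ['axle','roller']:
    for d in r.spot_point(l,c)[:2]:
      p=w(c,d['at']);print(c,l,round(d['conf'],2),p)
E
```

```text
[ 0.5075 -0.0584  0.0666] [-0.4352  0.5159 -0.6785] [-0.0152  0.1003  0.0257]
scene axle 0.6 [ 0.5165 -0.08    0.0851]
scene roller 0.78 [ 0.5402 -0.1686  0.0853]
top axle 0.59 [ 0.5111 -0.0733  0.086 ]
top roller 0.37 [ 0.5097 -0.0747  0.0836]
```

>>> {"method": "arm_command", "body": {
  "xyz": [
    [0.001, -0.004, 0],
    [0.002, -0.008, 0],
    [0.003, -0.012, 0],
    [0.004, -0.016, 0],
    [0.005, -0.019, 0],
    [0.007, -0.023, 0],
    [0.008, -0.027, 0],
    [0.009, -0.031, 0],
    [0.01, -0.035, 0],
    [0.011, -0.039, 0],
    [0.011, -0.039, 0]
  ],
  "rot": [
    [0, 0, 0],
    [0, 0, 0],
    [0, 0, 0],
    [0, 0, 0],
    [0, 0, 0],
    [0, 0, 0],
    [0, 0, 0],
    [0, 0, 0],
    [0, 0, 0],
    [0, 0, 0],
    [0, 0, 0]
  ]
}}

```text
time: 13.27
ee_pos: [0.5185, -0.0972, 0.0666]
eef_rot: [0.609, 0.793, -0.0, 0.0]
ft_force: [0.2, -1.3, -0.4]
width: 0.0239
grip_force: 35.0
```

>>> {"method": "arm_command", "body": {
  "xyz": [
    [0.0003, -0.001, 0],
    [0.0005, -0.002, 0],
    [0.0008, -0.003, 0],
    [0.001, -0.004, 0],
    [0.001, -0.004, 0]
  ],
  "rot": [
    [0, 0, 0],
    [0, 0, 0],
    [0, 0, 0],
    [0, 0, 0],
    [0, 0, 0]
  ]
}}

```text
time: 13.68
ee_pos: [0.5191, -0.0989, 0.0665]
eef_rot: [0.608, 0.794, 0.0, -0.001]
ft_force: [-1.7, 4.3, -0.2]
width: 0.0235
grip_force: 35.0
```

Contact is where the shoulder should meet the cheek. I'll press a little more to seat it, then check.

>>> {"method": "arm_command", "body": {
  "xyz": [
    [0.0005, -0.002, 0],
    [0.001, -0.003, 0],
    [0.001, -0.003, 0],
    [0.001, -0.003, 0]
  ],
  "rot": [
    [0, 0, 0],
    [0, 0, 0],
    [0, 0, 0],
    [0, 0, 0]
  ]
}}

```text
time: 14.02
ee_pos: [0.5193, -0.099, 0.0663]
eef_rot: [0.607, 0.794, 0.001, -0.003]
ft_force: [-6.4, 15.0, 7.2]
width: 0.0234
grip_force: 35.0
```

```bash
python3 - <<'E'
from h import *
np.set_printoptions(precision=4,suppress=True)
s=r.read_state();print(s['time'],s['ee_pos'],s['ft_force'],s['torque'])
a=snap('scene','s6',(285,175,375,285),6)[:600]
b=snap('top','t6',(285,140,375,210),6)
b=cv2.copyMakeBorder(b,0,a.shape[0]-b.shape[0],0,0,cv2.BORDER_CONSTANT)
o=np.hstack([a,b]);cv2.imwrite('pics/c6.png',cv2.resize(o,None,fx=.74,fy=.74,interpolation=cv2.INTER_AREA));print(o.shape)
u=np.array([-.2735,.9619,0]);st=np.array([.54,-.171,.085])
for c in ('scene','top'): print(c,'shoulder',proj(c,st+.053*u+[0,0,.012]),'tip',proj(c,st-.077*u))
for l in ['axle','axle_tip']:
  for c in ('scene','top'):
    for d in r.spot_point(l,c)[:2]: print(c,l,round(d['conf'],2),w(c,d['at']))
E
```

```text
14.0167 [ 0.5193 -0.099   0.0663] [-6.3857 15.0221  7.1928] [ 2.8927  1.6373 -0.0632]
(600, 1080, 3)
scene shoulder [327.8391 213.9754] tip [310.0449 255.2332]
top shoulder [322.5967 176.1503] tip [365.3852 163.7839]
scene axle 0.46 [ 0.5312 -0.1182  0.0858]
top axle 0.48 [ 0.5392 -0.1668  0.0833]
scene axle_tip 0.62 [ 0.557  -0.2465  0.0869]
top axle_tip 0.47 [ 0.559  -0.2422  0.0819]
```

View pics/c6.png

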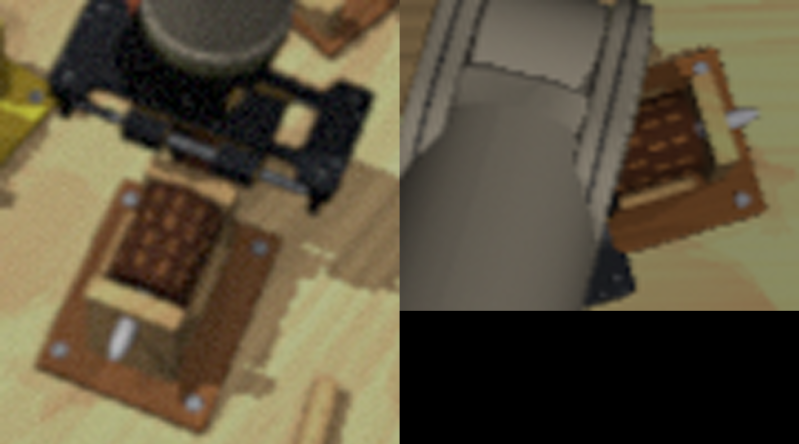

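The tip sticks out of the far cheek at crop (122,340) left and (742,117) right. The push stops hard at 16 N, so the handle is home. I'll relax the push, open and lift clear.

>>> {"method": "arm_command", "body": {
  "xyz": [
    [-0.0005, 0.002, 0],
    [-0.001, 0.003, 0],
    [-0.001, 0.004, 0],
    [-0.001, 0.004, 0]
  ],
  "rot": [
    [0, 0, 0],
    [0, 0, 0],
    [0, 0, 0],
    [0, 0, 0]
  ]
}}

```text
time: 14.65
ee_pos: [0.5194, -0.0989, 0.0666]
eef_rot: [0.609, 0.793, 0.0, -0.0]
ft_force: [-0.9, 2.2, -0.8]
width: 0.0238
grip_force: 35.0
```

>>> {"method": "arm_command", "body": {
  "xyz": [
    [0, 0, 0],
    [0, 0, 0],
    [0, 0, 0],
    [0, 0, 0],
    [0, 0, 0],
    [0, 0, 0],
    [0, 0, 0],
    [0, 0, 0],
    [0, 0, 0],
    [0, 0, 0]
  ],
  "rot": [
    [0, 0, 0],
    [0, 0, 0],
    [0, 0, 0],
    [0, 0, 0],
    [0, 0, 0],
    [0, 0, 0],
    [0, 0, 0],
    [0, 0, 0],
    [0, 0, 0],
    [0, 0, 0]
  ],
  "grip": 0.8
}}

```text
time: 15.48
ee_pos: [0.5193, -0.0991, 0.0666]
eef_rot: [0.609, 0.793, 0.0, 0.0]
ft_force: [-0.1, 0.6, 0.4]
width: 0.0689
grip_force: 0.0
```

>>> {"method": "arm_command", "body": {
  "xyz": [
    [0, 0, 0.01],
    [0, 0, 0.03],
    [0, 0, 0.05],
    [0, 0, 0.08],
    [0, 0, 0.11],
    [-0.005, 0.015, 0.14],
    [-0.01, 0.035, 0.17],
    [-0.015, 0.06, 0.19],
    [-0.02, 0.09, 0.2],
    [-0.02, 0.12, 0.2],
    [-0.02, 0.14, 0.2],
    [-0.02, 0.15, 0.2],
    [-0.02, 0.15, 0.2]
  ],
  "rot": [
    [0, 0, 0],
    [0, 0, 0],
    [0, 0, 0],
    [0, 0, 0],
    [0, 0, 0],
    [0, 0, 0],
    [0, 0, 0],
    [0, 0, 0],
    [0, 0, 0],
    [0, 0, 0],
    [0, 0, 0],
    [0, 0, 0],
    [0, 0, 0]
  ]
}}

```text
time: 16.57
ee_pos: [0.4992, 0.0528, 0.2669]
eef_rot: [0.607, 0.794, 0.0, -0.0]
ft_force: [0.6, 0.5, -0.5]
width: 0.0697
grip_force: 0.0
```

```bash
python3 - <<'E'
from h import *
np.set_printoptions(precision=4,suppress=True)
s=r.read_state();print(s['time'],s['ee_pos'],s['ft_force'])
a=snap('scene','s7',(285,165,375,275),6)
b=snap('top','t7',(285,140,375,210),6)
b=cv2.copyMakeBorder(b,0,a.shape[0]-b.shape[0],0,0,cv2.BORDER_CONSTANT)
o=np.hstack([a,b]);cv2.imwrite('pics/c7.png',cv2.resize(o,None,fx=.74,fy=.74,interpolation=cv2.INTER_AREA))
for l in ['axle','axle_tip','roller','cup','jar']:
  for c in ('scene','top'):
    for d in r.spot_point(l,c)[:2]: print(c,l,round(d['conf'],2),w(c,d['at']))
E
```

```text
16.5667 [0.4992 0.0528 0.2669] [ 0.6204  0.5497 -0.4614]
scene axle 0.65 [ 0.5274 -0.117   0.0837]
top axle 0.58 [ 0.5195 -0.1152  0.08  ]
scene axle_tip 0.68 [ 0.5617 -0.2475  0.087 ]
top axle_tip 0.61 [ 0.5639 -0.2432  0.0814]
scene roller 0.64 [ 0.5423 -0.1688  0.0845]
top roller 0.69 [ 0.5435 -0.1674  0.0832]
top roller 0.28 [0.7333 0.1031 0.0017]
top cup 0.9 [ 0.754  -0.0629 -0.0039]
top cup 0.44 [0.734  0.1027 0.0037]
scene jar 0.73 [0.7377 0.1032 0.0012]
top jar 0.59 [0.7329 0.1012 0.0013]
top jar 0.47 [ 0.5415 -0.1718 -0.0052]
```

View pics/c7.png

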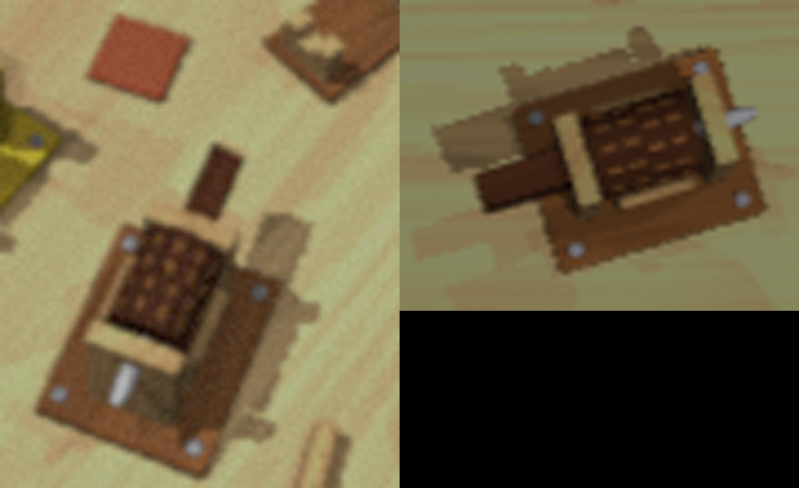

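The handle sits against the cheek at crop (565,170) right, and the tip shows beyond the far cheek at (742,117). The roller is in its saddle, and the jar and cup are where they were. Handing in.

```bash
python3 -c "
from bench import r
print(r.close_job())"
```

```text
the job is handed in; nothing more can be done
None
```

The axle is through both cheeks and the roller with its handle home against the cheek and released; the roller is still in its stand, the cup and jar are undisturbed, and I handed the job in at about 17 s (result not reported back).

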